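# Lift a bun off the board with tongs

## Robot

A 7-joint arm with a two-finger parallel gripper is mounted at the origin on the work surface; the furniture and walls round the work are solid. World frame = base frame: x ahead of the robot, y to its left, z up, the work surface at z = 0. Lengths are in m, angles in rad, forces in N, time in s.
With the tool pointing down it reaches from about 0.425 to 0.925 m from the base axis. Payload 6.8 kg.
Tool frame: the origin (TCP) lies on the front face of the gripper's body, between the roots of the fingers; the fingertips stand 73 mm ahead of it and the grasp point (between the pads) lies 54 mm ahead of it (env.nose_length is the distance from the TCP to the fingertips, in m); z points along the fingers, y is the direction in which the jaws open and shut (so a half turn about z gives the same grasp; the last joint's range is limited). The gripper opens to 85 mm and grips with 20 to 120 N. Pads are 22 mm wide; open, the fingers measure 114 mm over their backs; the gripper's body (76 mm by 85 mm) begins 54 mm behind the grasp point. The pads swing forward as they close: fully open they stand 13 mm farther back than shut.
Start: joints at [-1.252, 0.477, 0.022, 1.555, -0.011, 1.109, -0.083], TCP at [0.279, 0.614, 0.304] pointing down, gripper open.
Joint ranges: [-2.96, 2.96], [-0.34, 2.1], [-1.41, 1.46], [0.24, 2.44], [-1.37, 4.51], [0.17, 1.92], [-2.96, 2.96]. Speed limits (rad/s): [2.39, 2.39, 3.14, 3.14, 3.14, 3.14, 3.14].

## Interface

Orientations are given as a unit quaternion [w, x, y, z].
In Python, from cell import env, kin, camera, calibration, job gives the robot as it stands. The module is installed in compiled form; this text tells all that it offers. Calls block until the motion is done:
- env.reach(position, orientation): joint-space move of the TCP to a pose.
- env.movel(position, velocity=0.15, rot=None, stop_force=None): straight line of the TCP; rot=None keeps the orientation; velocity is the mean speed in m/s. With stop_force (N) it stops when the force on the tool has changed by that much, and returns True; else False.
- env.goto_joints(angles): joint-space move.
- env.grip(opening, f_grip=None): finger opening in m; f_grip is the grip in N (None keeps the last); returns when the fingers have stopped.
- env.dwell(seconds).
- kin.inverse_kinematics(position, orientation): joint angles nearest the present ones, or None.
- env.get_state(): the state.
- camera(name): name is "side" or "top" or "wrist"; returns (picture, depth): 420x560x3 uint8, blue, green, red; 420x560 float32, m along the optical axis (not along the pixel's ray), 0 where there is no reading.
- calibration(name): a dict with "fx", "fy", "cx", "cy" (pixels), "rvec" (rotation vector, rad) and "tvec" (3), from world to camera coordinates, as OpenCV has them. Camera axes: x right, y down, z forward; pixel columns grow to the right and rows downward; lengths in m; the calibration is good to about 2 mm. A picture is of the moment at which its call begins: read the wrist's pose just before it. calibration takes no time and is no camera call; for the wrist camera it gives the pose at the moment of the call.
A pose or a line that the arm cannot do raises env.PlanningError and nothing moves.
- job.job_done(): hands the job in, once; it reports no verdict.
The state is a dict: "time": time; "qpos": joint angles; "joint_velocities": joint speeds; "joint_torque": joint torques, N m; "tcp_pos": TCP position; "orientation": TCP orientation; "force": force on the tool from outside, world axes, zero at the start; "torque": the same for the moment, N m; "opening": finger opening in m.
Only numpy, scipy, OpenCV 4.12 (cv2) and the standard library are available. Lean on these libraries where they do the work, as an engineer would, in place of code of your own. Each camera call takes 0.05 s, during which the arm holds its last target.

## Task

Serve the small round bun with the tongs: pick up the spring tongs by their black grips, close the jaws round the bun on the serving board and lift it about 10 cm clear of the board. The hand itself must not touch the bun, and the long finger roll beside it, the timer and the round cutter stay where they are. Finish while still holding the bun up, still, in the closed tongs: nothing is put down or let go.

Things in the scene. Friction and masses are not known exactly. Their poses are not given: they have to be found in the camera images.
- tongs: Steel spring tongs lying flat, 228 mm long, 22 mm high, 100 g: two arms on edge that swing level about a pin at the back. Origin: on the pin, at the underside. x: from pin to jaws, y: direction of opening, z up. Jaws centred at x 190 mm (end at 210), z 0 to 22 mm, scalloped, hollow side inwards, 62 (rear lips) to 76 mm apart when open, then 85 mm wide over all. Nothing stands higher than 22 mm.
- tongs_grip (a point): Midway between the black grips, 90 mm ahead of the pin, 10 mm above the underside, near the centre of mass. The grips, flat panels, 60 mm long, 20 mm high, are 55 mm apart over all when open, 37 closed on the bun, about 20 shut. The spring pushes each out with 5 N (open) to 7 N (on the bun): held at 48 mm, the jaws stay nearly open (over 45 mm gap); over 55 mm they drop out. 20 N a finger closes them well on the bun.
- tongs_jaw (a point): Point midway between the two jaws, on the tongs' centre line, 190 mm ahead of the hinge pin (100 mm ahead of tongs_grip) and 11 mm above the tongs' underside; axes as the tongs.
- tongs_left (a joint): Closing angle of each tong arm (both arms move together, mirrored): 0 is fully open, as at the start; grows as the tongs close; about 0.09 when closed on the bun, 0.19 fully shut.
- bun: Small round domed bun with a cross scored on top, golden brown, 42 mm across, 34 mm high, about 30 g, firm, standing on the serving board. Origin: centre of its underside, z up. It is widest (42 mm) 11 to 17 mm above its underside.
- bun_mid (a point): Middle of the bun, 16 mm above its underside.
- finger_roll: Long golden finger roll with a pale split along its top, 80 mm long along its y, 40 mm wide, 28 mm high, lying on the board beside the bun, its middle 80 to 100 mm from the bun's; must stay there. Origin: centre of its underside.
- board: Wooden serving board, fixed, 150 mm along its x, 130 mm along its y, 12 mm thick, with a handle tab on its -y end down to y = -120 mm. Origin: centre of its underside, on the table. Bun and finger roll stand side by side along its x, near x = -42 and +42 mm (either way round), y within 22 mm of 0, so tongs that point along the board's -y reach the bun without meeting the roll.
- timer: Round kitchen timer, 62 mm across, 58 mm high, standing on the table on the robot's side of the board; must stay. Origin: centre of its underside.
- cutter_round: Round steel biscuit cutter, 52 mm across, 26 mm high, on the table at the far side; must stay. Origin: centre of its underside.

How it is judged:
By the outcome, as a careful person would: the job done as asked, in the order asked, and still so for the second after the job is handed in, while the arm keeps its last pose, push and grip.
It also fails if it takes over 42 s, if anything falls off the work surface, if the arm or the gripper's body presses on something with over 40 N, if the wrist force passes 120 N, or if a joint passes its speed limit or range.

## Working session

There is one attempt and no reset: what is moved stays moved. The work goes in short steps, each a Python script; the robot and the scene stay as the last script left them, time stands still between calls to the robot, and variables do not carry over. Pictures are saved under pics/ and viewed, and the job is handed in when it is done.

```bash
mkdir -p pics
python3 - <<'E'
from cell import env,camera,calibration
import cv2,numpy as np
for n in("top","side","wrist"):
    c=calibration(n);p,d=camera(n);cv2.imwrite(f"pics/{n}0.png",p);np.save(f"pics/{n}0.npy",d);print(n,c)
print(env.get_state())
E
```

```text
top {'fx': 520.540465923909, 'fy': 520.540465923909, 'cx': 282.89964391186476, 'cy': 212.4852669268196, 'rvec': array([ 2.21547487, -2.15877267,  0.05150571]), 'tvec': array([0.00783801, 0.40561413, 1.54610577])}
side {'fx': 417.42233107374466, 'fy': 417.42233107374466, 'cx': 281.9309039696224, 'cy': 208.6281074251964, 'rvec': array([ 2.18200733, -0.50232764,  0.24414087]), 'tvec': array([-0.36772312,  0.14154697,  1.0205191 ])}
wrist {'fx': 341.33812561544755, 'fy': 341.33812561544755, 'cx': 282.9239047558345, 'cy': 207.20448528456964, 'rvec': array([-2.43403642, -1.56812406, -0.22106298]), 'tvec': array([-0.67352891, -0.03643048,  0.37918612])}
{'time': 0.15, 'qpos': array([-1.25211729,  0.47765245,  0.02234968,  1.55620526, -0.01147934,
        1.10929021, -0.08309097]), 'joint_velocities': array([ 0.00088931, -0.001614  , -0.00014273, -0.00299209,  0.0006621 ,
        0.00062877, -0.00162668]), 'joint_torque': array([ 2.35836982e-03, -5.96921396e+01,  1.60999462e+00, -2.81489378e+01,
        1.26671730e-02,  6.51328795e-03,  4.83231861e-05]), 'tcp_pos': array([0.27927121, 0.6141386 , 0.30312879]), 'orientation': array([-9.15434048e-05,  2.11757303e-01,  9.77322022e-01, -7.07588680e-04]), 'force': array([-0.51486366,  0.01000191,  0.01682543]), 'torque': array([-0.06030227, -0.00340443,  0.0267044 ]), 'opening': 0.08527681106670272}
```

View pics/top0.png

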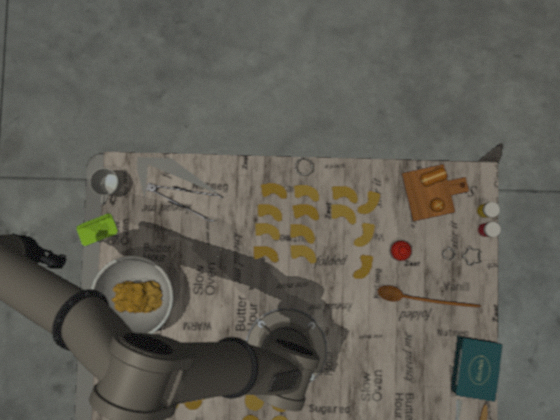

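View pics/side0.png

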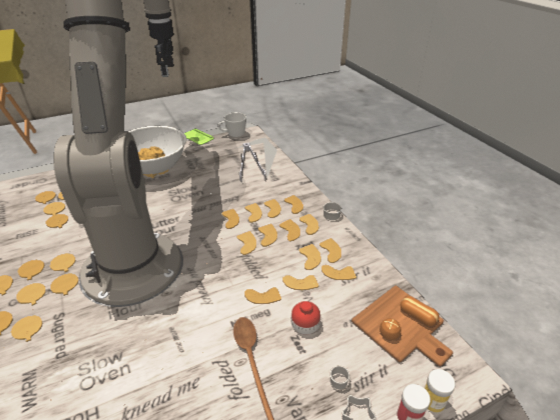

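View pics/wrist0.png

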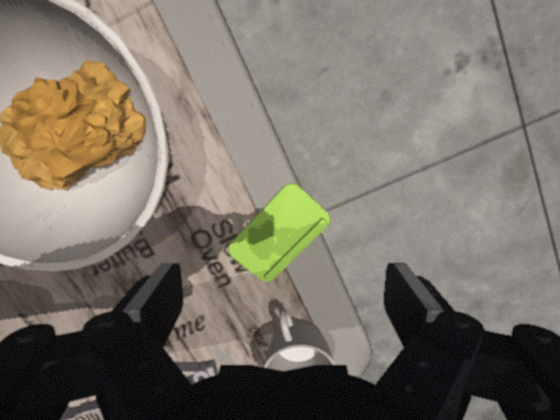

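```bash
cat > h.py <<'E'
import cv2,numpy as np
from cell import env,kin,camera,calibration,job
def ray(c,u,v):
    R=cv2.Rodrigues(c["rvec"])[0];t=c["tvec"]
    d=R.T@np.array([(u-c["cx"])/c["fx"],(v-c["cy"])/c["fy"],1]);return -R.T@t,d
def at(c,u,v,z):
    o,d=ray(c,u,v);return o+d*(z-o[2])/d[2]
def proj(c,P):
    K=np.array([[c["fx"],0,c["cx"]],[0,c["fy"],c["cy"]],[0,0,1]])
    return cv2.projectPoints(np.array(P,float).reshape(-1,3),c["rvec"],c["tvec"],K,None)[0].reshape(-1,2)
def crop(p,x0,y0,w,h,s,name):
    cv2.imwrite(name,cv2.resize(p[y0:y0+h,x0:x0+w],None,fx=s,fy=s,interpolation=cv2.INTER_CUBIC))
E
python3 - <<'E'
import cv2
from h import *
p=cv2.imread("pics/top0.png")
crop(p,140,175,100,60,8,"pics/t1.png");crop(p,385,155,100,75,8,"pics/t2.png")
E
```

```text
(no output)
```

View pics/t1.png

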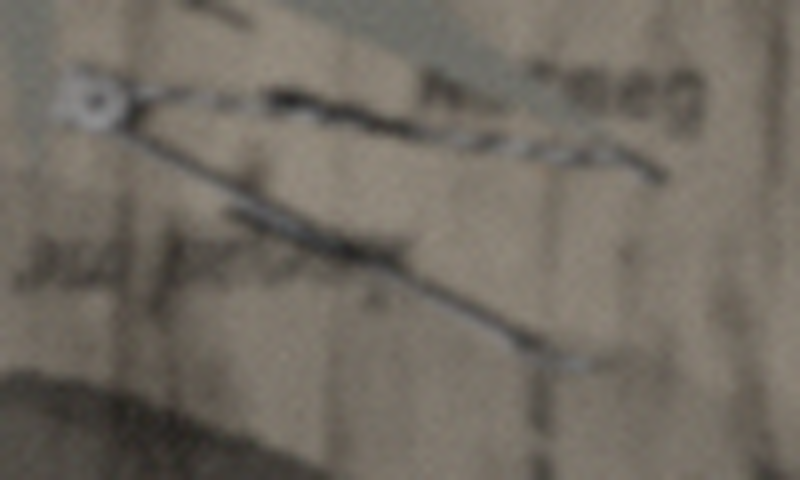

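View pics/t2.png

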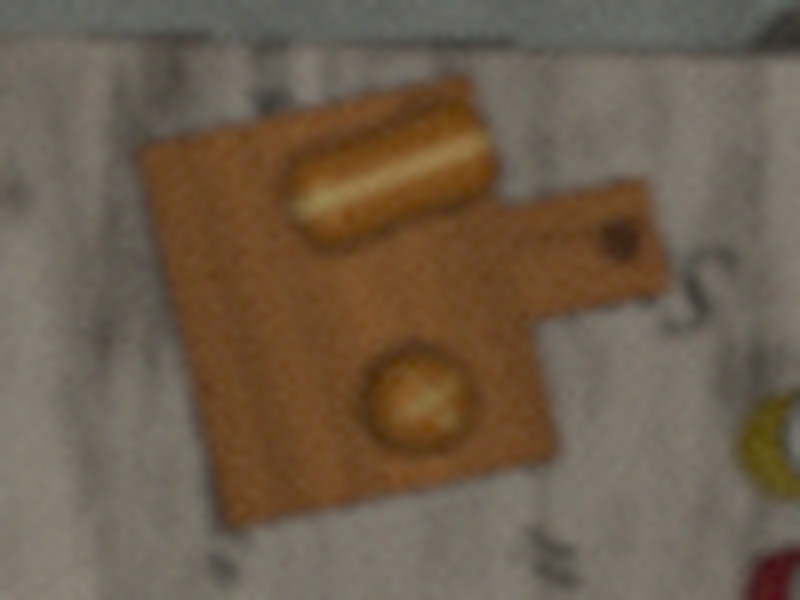

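Run:
```python
from h import *
c=calibration("top");d=np.load("pics/top0.npy")
f=lambda cx,cy,z,x0,y0:at(c,x0+(cx+.5)/8-.5,y0+(cy+.5)/8-.5,z)
T=lambda x,y,z:f(x,y,z,140,175)
B=lambda x,y,z:f(x,y,z,385,155)
pin=T(97,101,.02);j1=T(660,178,.02);j2=T(605,362,.02)
m=(j1+j2)/2;v=m-pin
print("pin",pin,"tips",j1,j2,np.linalg.norm(j1-j2),"axis",v,np.linalg.norm(v),np.degrees(np.arctan2(v[1],v[0])))
print("grips",T(340,115,.02),T(320,235,.02))
print("board",[B(*q,.012).round(4) for q in[(140,148),(225,528),(556,458),(468,75),(645,180),(665,290)]])
print("bun",B(418,400,.026),"left/right",B(362,400,.026),B(474,400,.026),"roll",B(393,172,.03), "ends",B(310,215,.03),B(478,130,.03))
print("timer",at(c,401,250,.03),"cutter",at(c,305,165,.02))
R=cv2.Rodrigues(c["rvec"])[0]
def dp(u,v):
    o,dd=ray(c,u,v);return o+dd*d[v,u]
for q in[(437,205),(432,177),(415,205),(401,250),(152,187),(180,205)]:print(q,dp(*q))
```

```text
pin [0.47052689 0.41275722 0.02      ] tips [0.4469893  0.20104589 0.02      ] [0.37777839 0.21927456 0.02      ] 0.07157118853985499 axis [-0.05814305 -0.20259699  0.        ] 0.2107751284354395 -106.0128804253442
grips [0.46756724 0.32152579 0.02      ] [0.42243766 0.32732119 0.02      ]
board [array([ 0.5328, -0.3358,  0.012 ]), array([ 0.3911, -0.3692,  0.012 ]), array([ 0.4204, -0.492 ,  0.012 ]), array([ 0.5634, -0.4581,  0.012 ]), array([ 0.5254, -0.5245,  0.012 ]), array([ 0.4843, -0.5322,  0.012 ])]
bun [ 0.43961489 -0.43655268  0.026     ] left/right [ 0.43908803 -0.41589849  0.026     ] [ 0.44014162 -0.45720156  0.026     ] roll [ 0.52367449 -0.42540829  0.03      ] ends [ 0.50690771 -0.39494517  0.03      ] [ 0.54010053 -0.4566374   0.03      ]
timer [ 0.30273147 -0.33173226  0.03      ] cutter [ 0.54871904 -0.04410331  0.02      ]
(437, 205) [ 0.43669101 -0.4312344   0.04668406]
(432, 177) [ 0.51950196 -0.41786502  0.0394357 ]
(415, 205) [ 0.43740818 -0.37446442  0.01661512]
(401, 250) [ 0.30293993 -0.32656598  0.0538505 ]
(152, 187) [0.47096228 0.41144184 0.02151123]
(180, 205) [0.4195312  0.32664236 0.01643311]
```

```bash
cat >> h.py <<'E'
from scipy.spatial.transform import Rotation as Ro
def quat(ang,flip=0):
    # tool z down, tool y = perpendicular to tongs axis (angle ang deg)
    a=np.radians(ang+90+180*flip); y=np.array([np.cos(a),np.sin(a),0]);z=np.array([0,0,-1.]);x=np.cross(y,z)
    q=Ro.from_matrix(np.c_[x,y,z]).as_quat();return np.r_[q[3],q[:3]]
E
python3 - <<'E'
from h import *
s=env.get_state();c=calibration("wrist");R=cv2.Rodrigues(c["rvec"])[0]
q=s["orientation"];Rt=Ro.from_quat(np.r_[q[1:],q[0]])
print("cam in tool",Rt.inv().apply(-R.T@c["tvec"]-s["tcp_pos"]),"optical axis",Rt.inv().apply(R.T[:,2]))
pin=np.array([.4705,.4128]);a=-106.;u=lambda a:np.array([np.cos(np.radians(a)),np.sin(np.radians(a))])
g=pin+.09*u(a);print("grip",g)
bun=np.array([.4396,-.4366]);g2=bun-.1*u(-76.);print("g2",g2)
for f in(0,1):
    for p,z,ang in((g,.2,a),(g,.075,a),(g2,.2,-76),(g2,.09,-76)):
        print(f,z,kin.inverse_kinematics([*p,z],quat(ang,f)))
print(env.nose_length)
E
```

```text
cam in tool [ 0.07088722 -0.00069981 -0.0704349 ] optical axis [-2.78324464e-01  4.20172863e-04  9.60487020e-01]
grip [0.44569264 0.32628645]
g2 [ 0.41540781 -0.33957043]
0 0.2 [-1.0325916   0.41966844  0.3639474   1.96542439 -0.20526806  0.79174408
 -0.83182295]
0 0.075 [-0.95671005  0.61865161  0.27358998  2.01628729 -0.30683439  0.54542121
 -0.74668693]
0 0.2 [ 0.06480058  0.44429419  0.64372594  2.0147573  -0.3686814   0.79779132
  1.16812248]
0 0.09 [ 0.234748    0.60076943  0.43080293  2.05826738 -0.45035681  0.57318334
  1.22732994]
1 0.2 [-0.54192616  0.4150974  -0.25351294  1.93169898  0.13989698  0.81155588
  1.99099478]
1 0.075 [-0.54251105  0.61214063 -0.25856406  1.98712975  0.2734475   0.57527516
  1.87553452]
1 0.2 [-0.28997914  0.78676406  1.27258839  2.03194943 -0.8975458   1.04659181
 -1.46653512]
1 0.09 [-0.2488998   1.08866216  1.25666631  2.08472734 -1.26158835  1.08564316
 -1.21633993]
0.0726
```

Run:
```python
from h import *
env.reach([.4457,.3263,.17],quat(-106))
c=calibration("wrist");p,d=camera("wrist");cv2.imwrite("pics/w1.png",p)
for n,P in dict(pin=[.4705,.4128,.022],t1=[.447,.201,.022],t2=[.3778,.2193,.022],g1=[.4676,.3215,.02],g2=[.4224,.3273,.02]).items():print(n,proj(c,P))
s=env.get_state();print(s["time"],s["tcp_pos"],s["qpos"])
p,d=camera("side");cv2.imwrite("pics/s1.png",p)
```

```text
pin [[285.1275526   77.05064236]]
t1 [[330.0658033  367.60767081]]
t2 [[237.34742012 368.98134818]]
g1 [[317.37763764 216.57702921]]
g2 [[251.22697428 225.96341494]]
1.5417 [0.44542398 0.32821698 0.17041618] [-1.01849152  0.4644051   0.34563256  1.98209838 -0.23057686  0.73096258
 -0.81012643]
```

View pics/w1.png

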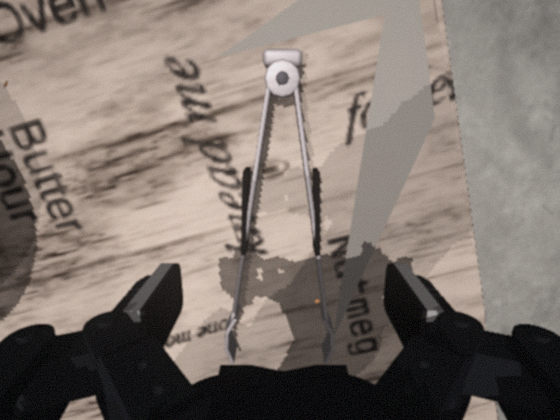

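Run:
```python
from h import *
c=calibration("wrist")
P=lambda u,v,z=.022:at(c,u,v,z)
pin=P(283,77);t=(P(234,358)+P(328,358))/2;g=(P(247,210)+P(317,210))/2
v=t-pin;print(pin,t,np.linalg.norm(v),np.degrees(np.arctan2(v[1],v[0])),g)
a=np.arctan2(v[1],v[0]);print("grip",pin+.09*v/np.linalg.norm(v))
s=env.get_state();print(s["time"],s["tcp_pos"],s["force"])
w=P(247,210)-P(317,210);print(np.linalg.norm(w))
```

```text
[0.46919998 0.41318256 0.022     ] [0.41293879 0.21983629 0.022     ] 0.20136559161136663 -106.22429475993027 [0.44586135 0.33310502 0.022     ]
grip [0.44405414 0.32676678 0.022     ]
1.5917 [0.44537872 0.32812717 0.17035967] [ 0.6107379  -0.16079286 -0.19365184]
0.0468151046665069
```

Run:
```python
from h import *
q=quat(-106.1)
env.grip(.068,20)
env.movel([.4447,.3266,.095],.15,rot=q)
print("stop",env.movel([.4447,.3266,.0755],.05,rot=q,stop_force=5))
s=env.get_state();print(s["time"],s["tcp_pos"],s["force"],s["opening"])
p,d=camera("wrist");cv2.imwrite("pics/w2.png",p)
```

```text
stop False
3.1083 [0.44464983 0.32645734 0.07527951] [0.10766054 0.12098654 0.57827532] 0.06789188253599318
```

View pics/w2.png

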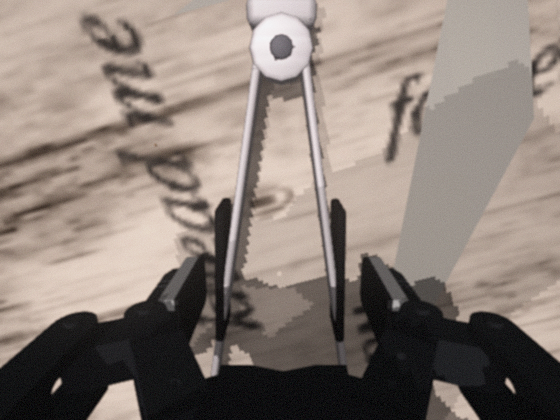

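Run:
```python
from h import *
env.grip(.050,20)
s=env.get_state();print(s["time"],s["tcp_pos"],s["force"],s["opening"])
p,d=camera("wrist");cv2.imwrite("pics/w3.png",p)
print(env.movel([.4447,.3266,.115],.08))
s=env.get_state();print(s["time"],s["tcp_pos"],s["force"],s["opening"])
p,d=camera("wrist");cv2.imwrite("pics/w4.png",p)
p,d=camera("side");crop(p,100,40,230,170,3.4,"pics/s4.png")
p,d=camera("top");cv2.imwrite("pics/t4.png",p);crop(p,130,160,130,90,6,"pics/t4c.png")
```

```text
3.4833 [0.44504628 0.32655651 0.0761051 ] [-0.49196012 -1.76869078  5.64870486] 0.05027698591144401
False
4.175 [0.44459934 0.32675044 0.11524124] [ 0.51717159 -0.36740992 -1.7224356 ] 0.04983322434785865
```

View pics/w4.png

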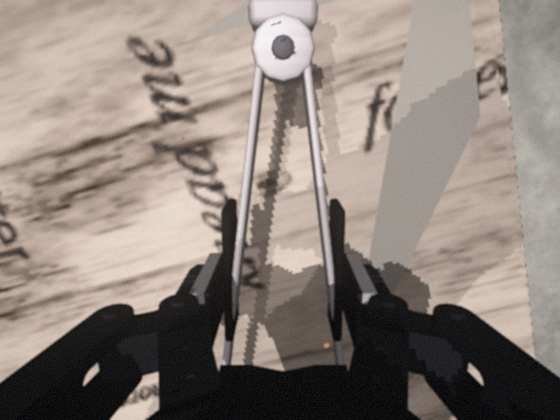

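View pics/s4.png

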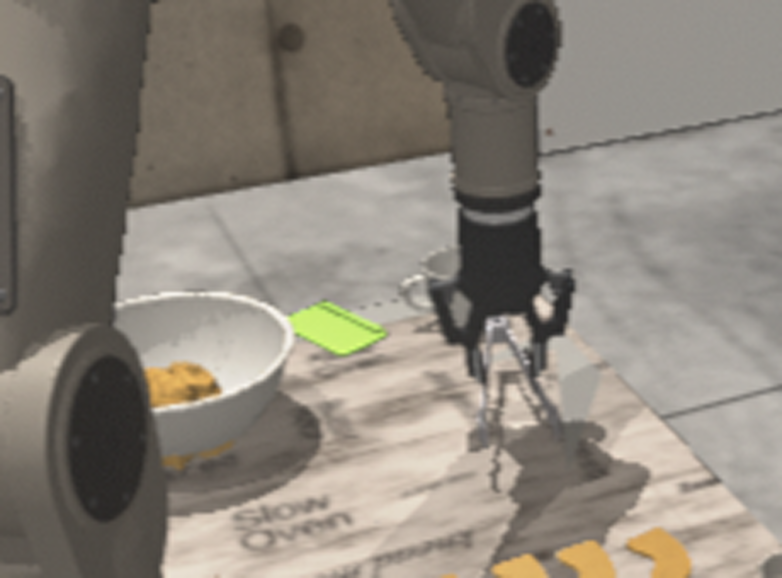

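View pics/t4c.png

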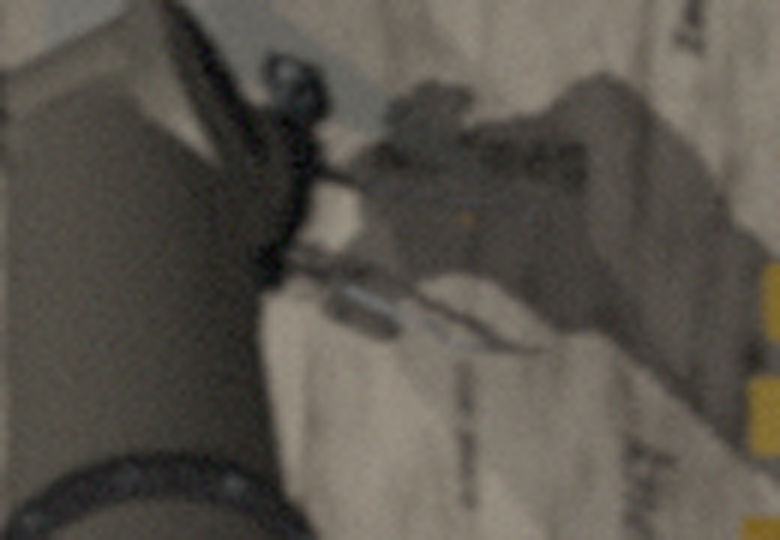

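Run:
```python
from h import *
env.movel([.4447,.3266,.2],.15)
env.movel([.54,0,.2],.2,rot=quat(-91))
g2=np.array([.4396,-.4366])-.1*np.array([np.cos(np.radians(-76)),np.sin(np.radians(-76))])
env.movel([*g2,.17],.2,rot=quat(-76))
env.dwell(.2)
s=env.get_state();print(s["time"],s["tcp_pos"],g2,s["opening"],s["qpos"])
c=calibration("wrist");p,d=camera("wrist");cv2.imwrite("pics/w5.png",p);np.save("pics/w5.npy",d)
p,d=camera("side");crop(p,280,190,200,150,4,"pics/s5.png");cv2.imwrite("pics/s5f.png",p);np.save("pics/s5.npy",d)
p,d=camera("top");cv2.imwrite("pics/t5f.png",p);crop(p,365,140,130,97,6,"pics/t5.png");np.save("pics/t5.npy",d)
```

```text
9.0583 [ 0.41575305 -0.33904004  0.17002722] [ 0.41540781 -0.33957043] 0.049883918691718016 [ 0.28798494  0.44270036  0.35218041  2.02093212 -0.22769015  0.71488642
  1.02710856]
```

View pics/w5.png

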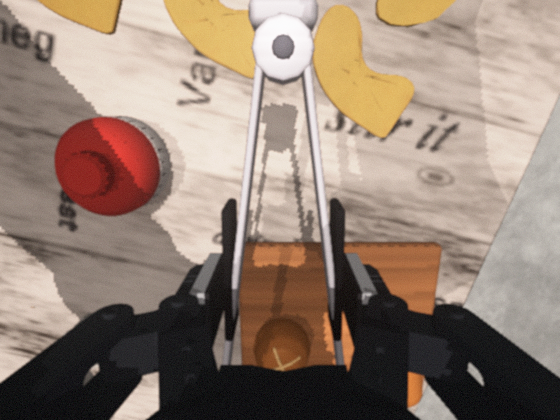

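View pics/s5.png

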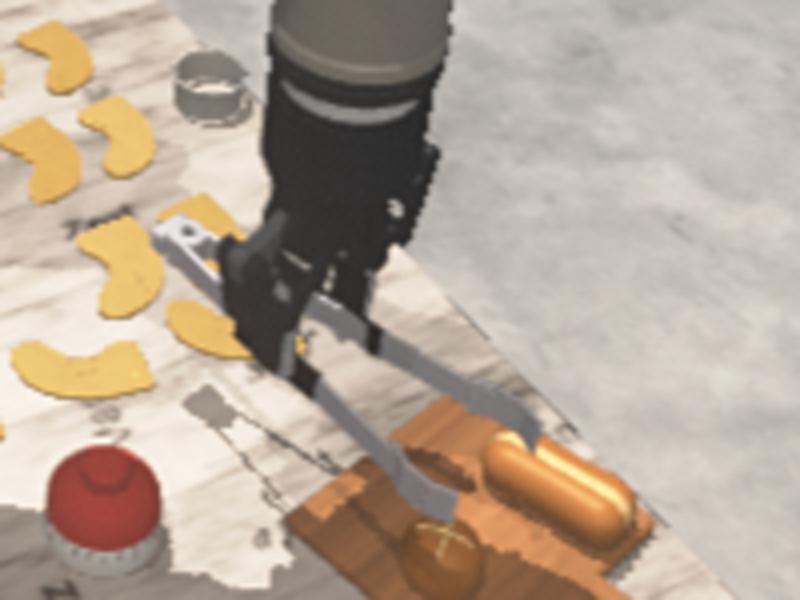

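View pics/t5.png

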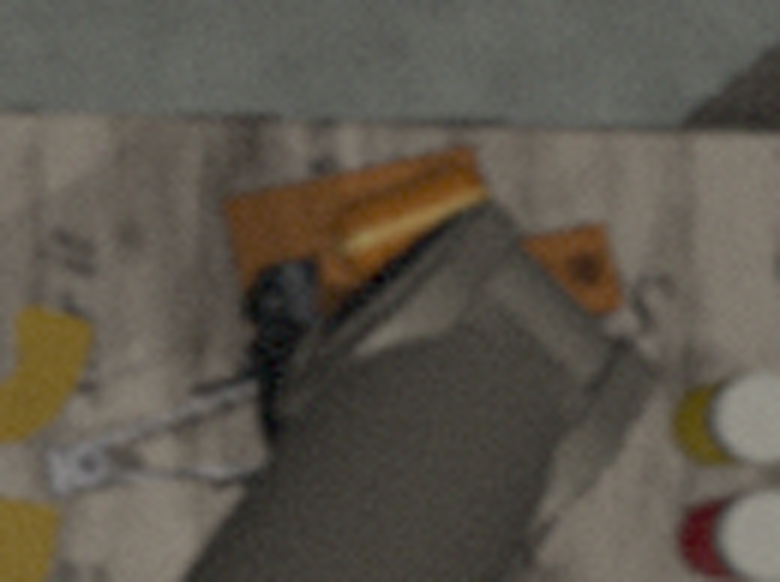

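Run:
```python
from h import *
c=calibration("wrist");s=env.get_state();q=s["orientation"];t=s["tcp_pos"]
x=-Ro.from_quat(np.r_[q[1:],q[0]]).as_matrix()[:,0];print(np.degrees(np.arctan2(x[1],x[0])))
bun=np.array([.4396,-.4366,.027]);cw=calibration("wrist");sc=calibration("side")
n=np.array([-x[1],x[0],0])
print("bun wrist",proj(cw,[bun+.021*n,bun,bun-.021*n,bun+[0,0,.019]]))
print("bun from wrist x: edges",at(cw,255,340,.027),at(cw,314,340,.027), "cross",at(cw,285,364,.045))
d=np.load("pics/w5.npy");print("pin depth",np.median(d[25:35,275:290]),np.median(d[60:70,275:290]))
o,r=ray(cw,283,70);print("pin pt",o+r*np.median(d[68:73,278:288]))
u=t-[0,0,.076];print("exp pin top",u-.09*x+[0,0,.022])
tip=u+.12*x
P=[tip+s_*n*.033+[0,0,z] for s_ in(1,-1) for z in(0,.022)]+[u-.09*x+[0,0,.022]]
print("side tips crop",(proj(sc,P)-[280,190])*4, "bun",(proj(sc,[bun,bun+[0,0,.019]])-[280,190])*4)
```

```text
-75.97752283602826
bun wrist [[311.72308009 348.3393326 ]
 [283.32134018 348.34359628]
 [254.91547976 348.34786059]
 [283.37390277 367.044127  ]]
bun from wrist x: edges [ 0.4176889  -0.43461091  0.027     ] [ 0.45967465 -0.42413193  0.027     ] cross [ 0.440287   -0.43473506  0.045     ]
pin depth 0.11495415 0.117723286
pin pt [ 0.39481217 -0.25898327  0.11351285]
exp pin top [ 0.39375537 -0.25207111  0.11603901]
side tips crop [[537.54016754 457.16655186]
 [546.40767638 427.03373368]
 [451.2581532  529.61466627]
 [458.99186414 499.43666357]
 [185.33409583 226.66586686]] bun [[439.46407594 553.22170198]
 [445.40534285 529.72557863]]
```

Run:
```python
from h import *
g2=np.array([.4402,-.4361])-.1*np.array([np.cos(np.radians(-76)),np.sin(np.radians(-76))])
q=quat(-76)
print(env.movel([*g2,.13],.1,rot=q))
print(env.movel([*g2,.094],.04,rot=q,stop_force=4))
s=env.get_state();print(s["time"],s["tcp_pos"],s["force"],s["opening"])
p,d=camera("side");crop(p,320,240,150,112,5,"pics/s6.png")
p,d=camera("wrist");cv2.imwrite("pics/w6.png",p)
```

```text
False
False
10.8083 [ 0.41612008 -0.33918696  0.09418249] [ 0.56258306  0.48913657 -0.93788016] 0.050034250943290434
```

View pics/s6.png

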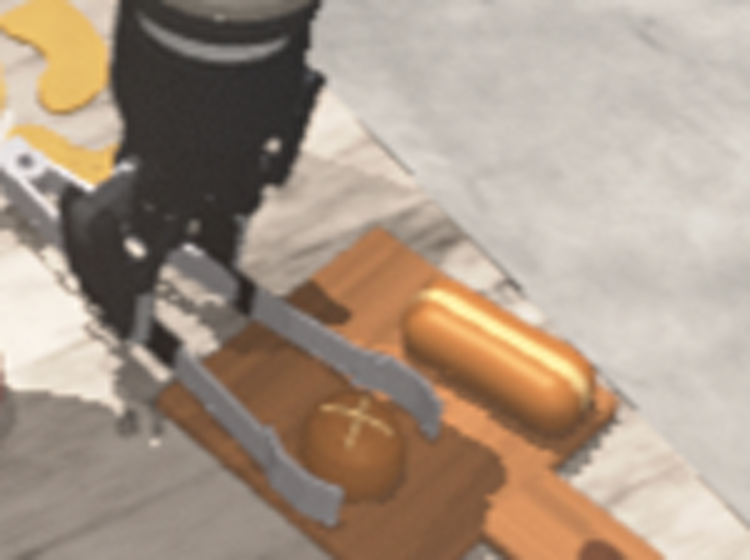

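View pics/w6.png

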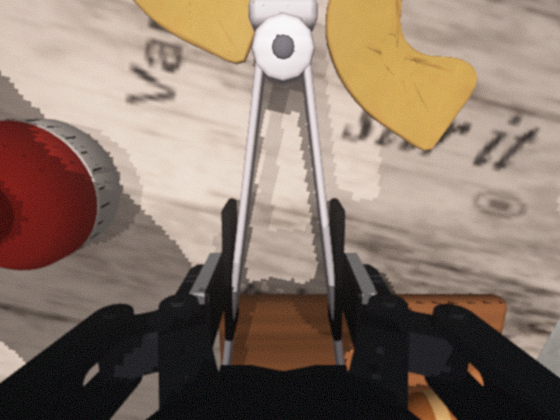

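Run:
```python
from h import *
env.grip(.02,22);env.dwell(.2)
s=env.get_state();print(s["time"],s["tcp_pos"],s["force"],s["opening"])
p,d=camera("side");crop(p,320,240,150,112,5,"pics/s7.png")
```

```text
11.3667 [ 0.41608446 -0.33909605  0.0940531 ] [ 0.77185415  0.54445346 -0.21081641] 0.036723996484347016
```

View pics/s7.png

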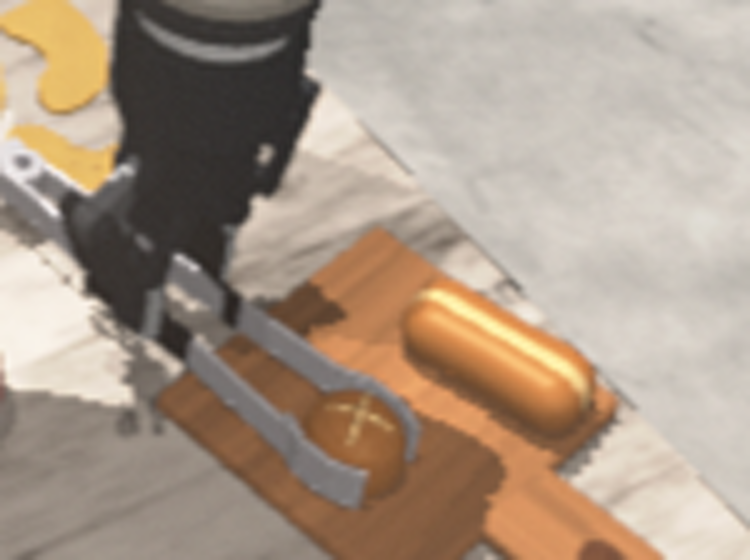

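The side view shows the jaws closed round the bun, and the opening is 36.7 mm against the 37 mm given. Next I lift it.

Run:
```python
from h import *
t=env.get_state()["tcp_pos"]
env.movel([t[0],t[1],t[2]+.04],.05)
s=env.get_state();print(s["time"],s["opening"],s["force"])
env.movel([t[0],t[1],t[2]+.104],.07)
env.dwell(.7)
s=env.get_state();print(s["time"],s["tcp_pos"],s["force"],s["opening"])
p,d=camera("side");cv2.imwrite("pics/s8f.png",p);crop(p,310,170,170,127,4.5,"pics/s8.png")
env.dwell(.5)
p2,d2=camera("side");print(np.abs(p2.astype(int)-p).max(),(np.abs(p2.astype(int)-p)>40).sum())
s=env.get_state();print(s["time"],s["tcp_pos"],s["opening"],abs(s["joint_velocities"]).max())
p,d=camera("top");crop(p,365,140,130,97,6,"pics/t8.png")
```

```text
12.3667 0.036379956491872124 [ 0.67044501  0.30013659 -0.16493553]
14.1333 [ 0.41607639 -0.33908942  0.19804244] [-0.11878856  0.17248511 -1.11453592] 0.03656544184751069
33 0
14.7333 [ 0.41605197 -0.33912964  0.19804191] 0.03663183800552897 0.0005815976836436777
```

View pics/s8.png

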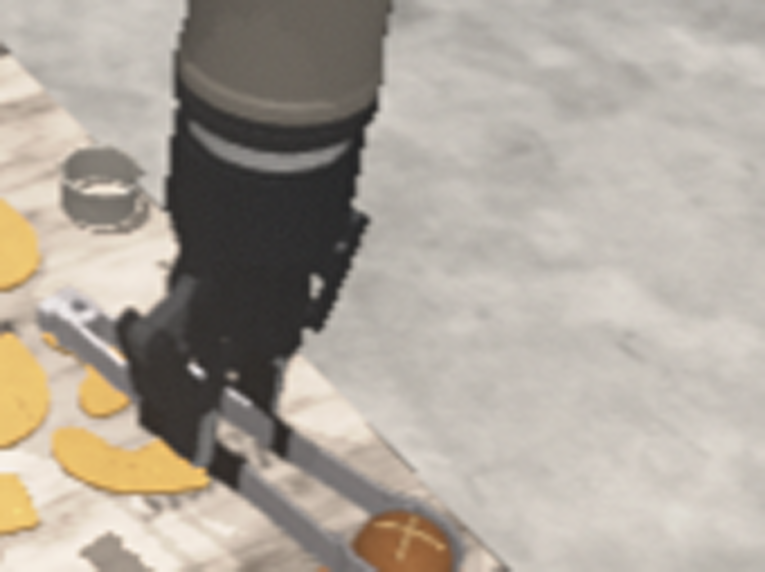

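View pics/s8f.png

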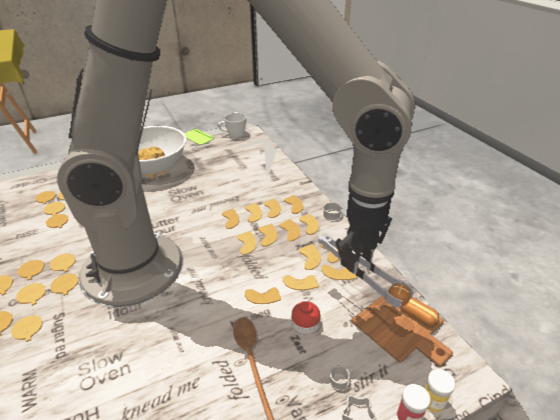

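Run:
```python
from h import *
c=calibration("side")
p=cv2.imread("pics/s8f.png");crop(p,340,250,130,97,6,"pics/s9.png")
for dz in(.09,.104):print(proj(c,[.4402,-.4361,.046+dz]))
```

```text
[[399.07737908 291.93042977]]
[[400.36373165 286.84384324]]
```

View pics/s9.png

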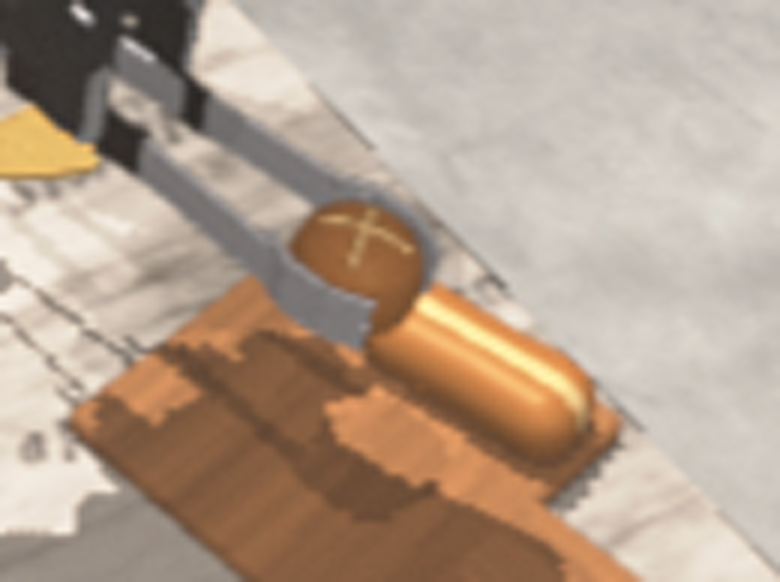

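Run:
```python
from h import *
s=env.get_state();print(s["time"],s["opening"],s["tcp_pos"])
job.job_done()
```

```text
14.7833 0.0364933660493203 [ 0.41607212 -0.33910978  0.19804609]
the job is handed in; nothing more can be done
```

The bun is held up in the closed tongs about 10 cm above the board, and I handed the job in at 14.8 s of the 42 s allowed. I picked the tongs up by their black grips and held them nearly open at 50 mm. I then lowered the jaws round the bun, pointing along the board's -y, closed them with 22 N and lifted by 104 mm.

**Last checks:**
- **Grip:** the finger opening was 36.5 mm, against the 37 mm you gave for closed on the bun.
- **Stillness:** two pictures about 0.5 s apart differed only slightly (no pixel value by more than 40). The largest joint speed was 0.0006 rad/s.
- **Height:** the side camera puts the rise of the bun at about 98 mm, against 104 mm of arm travel. That is about 6 mm of difference, more than the 2 mm calibration accounts for. I did not look into it further.
- **Other objects:** the hand stayed about 10 cm from the bun. The side camera shows the finger roll, timer and cutter where they were. I judged this by eye and did not re-measure them.

**Fingertip contact:** when the grips were first closed, the fingertips pressed on the table with about 6 N, well under the 40 N limit.

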